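# Vent the glaze sprayer and take off its filler cap

### The job

Vent the glaze sprayer: press its small sprung white nozzle cap fully down for a moment and let it come back up. Then unscrew the big dark ribbed filler cap - nobody remembers whether its thread is right- or left-handed, so try both ways - and lift it straight off; finish while still holding the cap in the gripper, at least 6 cm above its seat and clear of everything else. Do not disturb the mug or the bowl.

Things in the scene. Friction and masses are not known exactly. Their poses are not given: they have to be found in the camera images.
- sprayer: Round steel pressure pot, bolted down at any yaw, diameter 220 mm (lugs reach 135 mm from its axis), flat lid at height 120 mm. Origin: centre of its underside, z up. Fittings on the lid, in its frame: dark filler cap at (-65, 0) mm, white nozzle cap at (32.5, 56.3) mm, fixed gauge at (32.5, -56.3) mm.
- gauge_top (a point): Centre of the white face of the fixed round dial gauge on the lid, diameter 52 mm, 161 mm above the table. Not to be operated.
- filler_cap: Loose dark ribbed metal cap, outside diameter 47 mm, height 42 mm, 150 to 310 g; solid head (top 20 mm), hollow skirt. Origin: centre of its underside, z up along its axis; it starts seated, origin 132 mm above the table, 12 mm above the lid. Grip it across its diameter from above, at any yaw, with a firm grip (35 N).
- filler_seat (a point): Centre of the filler neck's seat, where the cap's underside rests. A hidden short thread locks the cap. Turned the right way it is free to lift after about 60 degrees, stop at 105; the wrong way it stops within 15 degrees. The right way (clockwise or anticlockwise from above) varies and cannot be seen.
- neck_top (a point): Top centre of the filler neck, 18 mm above its seat, inside the cap. The cap turns easily between its stops and does not rise by turning. Locked, it gives only 2 mm when pulled (a steady 8 N means locked). A stop is felt as 0.4 N m; do not force it: the cap slips in the grip, and pressed hard on a stop it jams and cannot lift until turned back a little. Free, it is clear after 20 mm.
- nozzle (a joint): Travel of the sprung nozzle cap in m: 0 up, 0.008 fully down. Starts to move at about 2 N, fully down at about 6.5 N, springs back when let go.
- nozzle_top (a point): Centre of the flat top of the white sprung nozzle cap (diameter 32 mm, 22 mm tall, small spout at its side); 173 mm above the table when up; moves down with the cap.
- mug: White mug with a handle, diameter 80 mm, height 90 mm, loose on the table beside the sprayer; a bystander. Origin: centre of its underside.
- bowl: White bowl, diameter 120 mm, height 50 mm, loose on the table on the other side; a bystander. Origin: centre of its underside.
There are look-alikes about, which are no part of the job. Several things have the shape of the filler_cap; the one meant has the colours described above.

How it is judged (in metres and radians):
On the way, in this order (a step that is already met when the one before it is completed fails the run):
1. the nozzle cap is pressed down (at least 6 of its 8 mm) while the filler cap is still on (value of joint nozzle above 0.006 m and z of filler_cap in the frame of sprayer below 0.138 m), for 0.1 s.
2. the nozzle cap is let up again while the filler cap is still on (value of joint nozzle below 0.0015 m and z of filler_cap in the frame of sprayer below 0.138 m), for 0.1 s.
3. the filler cap is lifted off its neck in the fingers (z of filler_cap in the frame of sprayer above 0.155 m and contact force between the fingers and filler_cap above 0.5 N), for 0.1 s.
At the end, for the whole second after the job is handed in: The filler cap is held still in the fingers, its underside more than 55 mm above its seat (187 mm above the table), touching none of sprayer, mug and bowl; the nozzle cap is up (within 1.5 mm) (z of filler_cap in the frame of sprayer above 0.187 m and contact force between the fingers and filler_cap above 0.5 N and contact force between filler_cap and sprayer below 0.05 N and contact force between filler_cap and mug below 0.05 N and contact force between filler_cap and bowl below 0.05 N and linear speed of filler_cap below 0.03 m/s and value of joint nozzle below 0.0015 m); the arm keeps its last pose, push and grip.
It fails at once if the mug is shifted more than 25 mm or tipped (distance of mug from where it was at the start of the episode above 0.025 m or angle between mug's own z axis and vertical above 0.4 rad).
It fails at once if the bowl is shifted more than 25 mm or tipped (distance of bowl from where it was at the start of the episode above 0.025 m or angle between bowl's own z axis and vertical above 0.4 rad).
It also fails if it takes over 58 s, if anything falls off the work surface, if the arm or the gripper's body presses on something with over 40 N, if the wrist force passes 120 N, or if a joint passes its speed limit or range.

### The arm

A 7-joint arm with a two-finger parallel gripper is mounted at the origin on the work surface. World frame = base frame: x ahead of the robot, y to its left, z up, the work surface at z = 0. Lengths are in mm, angles in rad, forces in N, time in s.
With the tool pointing down it reaches from about 350 to 775 mm from the base axis. Payload 3.1 kg.
Tool frame: the origin (TCP) lies midway between the tips of the shut fingers; the grasp point (between the pads) lies 19 mm behind it (bot.hold_point_z is the distance from the TCP to the grasp point, in mm); y points along the fingers, z is the direction in which the jaws open and shut, and the axes are right-handed (so a half turn about y gives the same grasp; the last joint's range is limited). The gripper opens to 85 mm and grips with 20 to 120 N. Pads are 22 mm wide; open, the fingers measure 114 mm over their backs; the gripper's body (76 mm by 85 mm) begins 54 mm behind the grasp point. The pads swing forward as they close: fully open they stand 13 mm farther back than shut.
Start: joints at [-0.042, 0.311, 0.014, 1.512, -0.004, 1.319, -0.027], TCP at [550.017, 0.031, 201.604] pointing down, gripper open.
Joint ranges: [-2.7, 2.7], [-0.3, 1.91], [-1.27, 1.3], [0.12, 2.57], [-1.44, 4.58], [0.2, 2.03], [-3.05, 3.05]. Speed limits (rad/s): [2.79, 2.79, 3.14, 3.14, 3.14, 3.14, 3.14].

### API

Orientations are given as a unit quaternion [w, x, y, z].
In Python, from rig import bot gives the robot as it stands.
- The arm moves only by the tool step_arm, never from a script. Its argument "series" is a list of rows, each an object of numbers: "ax", "ay", "az": the turn, a rotation vector about the world's x, y, z in rad; "dx", "dy", "dz": the shift along the world's x, y, z in cm; "gripper": the opening, from -1 (shut) to 1 (fully open). A call has 1 to 10 rows; each row shifts and turns the pose as measured when the row begins; what a row does not reach is not made up. A row lasts 1/12 s, in which the tool goes at most 41.7 mm and 7.16 degrees, less where a joint would pass 70% of its speed; a pose out of reach is approached as far as the arm can. A call is refused whole if a number of a shift passes 4.17 or a number of a turn 0.125, either way. A call with a gripper value outside its range is refused whole. The fingers move at their own pace and stop on an object; "newtons" is the grip in N (left out, the last holds). Time passes only in rows, so rows that do not move let the fingers close. It gives the time, the measured TCP pose, the force and the opening at its end, in the units of the state.
- bot.state(): the state, without advancing time (a new reading comes with each control period).
- bot.capture(name): name is "scene" or "side" or "wrist"; returns a dict with "color" (384x512x3 uint8, blue, green, red), "camera_matrix" (3x3 intrinsics, pixels), "R" (3x3) and "t" (3): a world point X has camera coordinates R X + t; the wrist camera has in their place "hand_eye" (4x4, takes a point from camera to tool coordinates, whose origin is the TCP and whose axes are the tool frame's). Camera axes: x right, y down, z forward; pixel columns grow to the right and rows downward; lengths in mm; the calibration is good to about 2 mm. A picture is of the moment at which its call begins: read the wrist's pose just before it. There is no depth.
- bot.sign_off(): hands the job in, once; it reports no verdict.
The state is a dict: "time": time; "joints": joint angles; "joint_velocities": joint speeds; "effort": joint torques, N m; "position": TCP position; "tcp_rot": TCP orientation; "wrist_force": force on the tool from outside, world axes, zero at the start; "wrist_torque": the same for the moment, N m; "width": opening from 0.0 (shut) to 1.0 (fully open).
Only numpy, scipy, OpenCV 4.12 (cv2) and the standard library are available. Lean on these libraries where they do the work, as an engineer would, in place of code of your own. Each camera call takes 0.05 s, during which the arm holds its last target. There are 200 camera calls.

## Working session

There is one attempt and no reset: what is moved stays moved. The work goes in short steps, Python scripts to look and compute and a tool call to move; the robot and the scene stay as the last step left them, time stands still between calls to the robot, and variables do not carry over. Pictures are saved under pics/ and viewed, on a budget of 10 in all, crops included, one or two more only if the job needs it, and the job is handed in when it is done.

Besides the shell and the picture viewer there is one more tool, called after "Emit:" by a JSON object that holds its "api" and its "payload", one argument or row to a line. step_arm: Moves the arm, as the interface text tells. Its arguments: {"type":"object","properties":{"series":{"type":"array","items":{"type":"object","properties":{"ax":{"type":"number"},"ay":{"type":"number"},"az":{"type":"number"},"dx":{"type":"number"},"dy":{"type":"number"},"dz":{"type":"number"},"gripper":{"type":"number"}}}},"newtons":{"type":"number"}},"required":["series"]}

```bash
mkdir -p pics; cat > h.py <<'E'
import numpy as np, cv2
from rig import bot
def ray(c,u,v,z):
    K=np.array(c["camera_matrix"]);R=np.array(c["R"]);t=np.array(c["t"])
    d=R.T@np.linalg.inv(K)@[u,v,1]; o=-R.T@t
    return o+d*(z-o[2])/d[2]
def proj(c,X):
    p=np.array(c["camera_matrix"])@(np.array(c["R"])@np.array(X,float)+np.array(c["t"])); return p[:2]/p[2]
E
python3 - <<'E'
from h import *
import pickle
for n in("scene","side"):
    c=bot.capture(n);pickle.dump(c,open(n+".pkl","wb"))
    cv2.imwrite(f"pics/{n}0.png",cv2.resize(c["color"],(768,576)))
    print(n,-np.array(c["R"]).T@c["t"])
s=bot.state();print(s)
E
```

```text
scene [1262.80006508  128.37694692  893.15224002]
side [-113.28691804  820.76169071  910.64105408]
{'time': 0.1, 'joints': array([-0.04167898,  0.31164112,  0.01399693,  1.51287141, -0.00439589,
        1.31914013, -0.02718256]), 'joint_velocities': array([-0.00190853, -0.0013057 ,  0.00043737, -0.00367278,  0.0004562 ,
       -0.00031419, -0.00032805]), 'effort': array([ 1.58822681e-03, -3.80853546e+01,  1.46967340e-01, -2.31242698e+01,
        1.21570277e-02,  8.10778613e-03,  3.56746978e-05]), 'position': array([ 5.49320408e+02, -3.12253521e-03,  2.00642451e+02]), 'tcp_rot': array([-0.49948759,  0.50054705, -0.50046607,  0.49949825]), 'wrist_force': array([-0.69780118, -0.66156591,  0.09665503]), 'wrist_torque': array([-0.00311944, -0.00126704,  0.03677139]), 'width': 0.9976978434974542}
```

View pics/scene0.png

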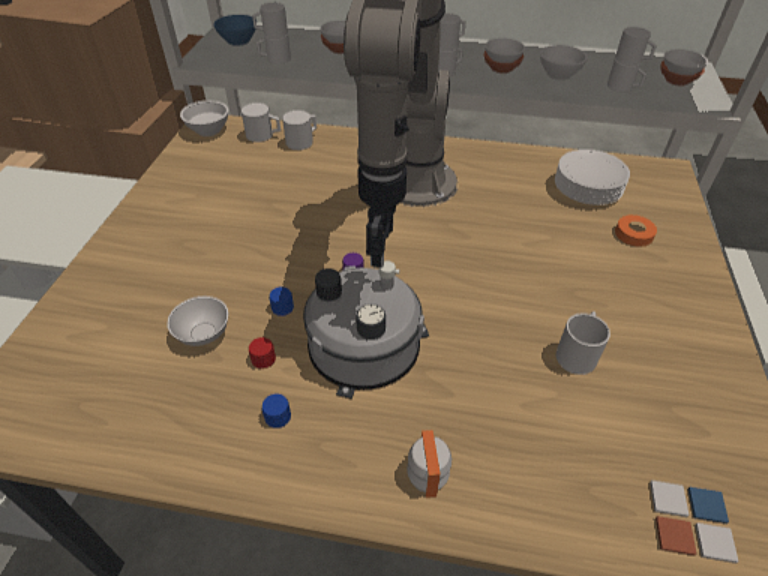

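View pics/side0.png

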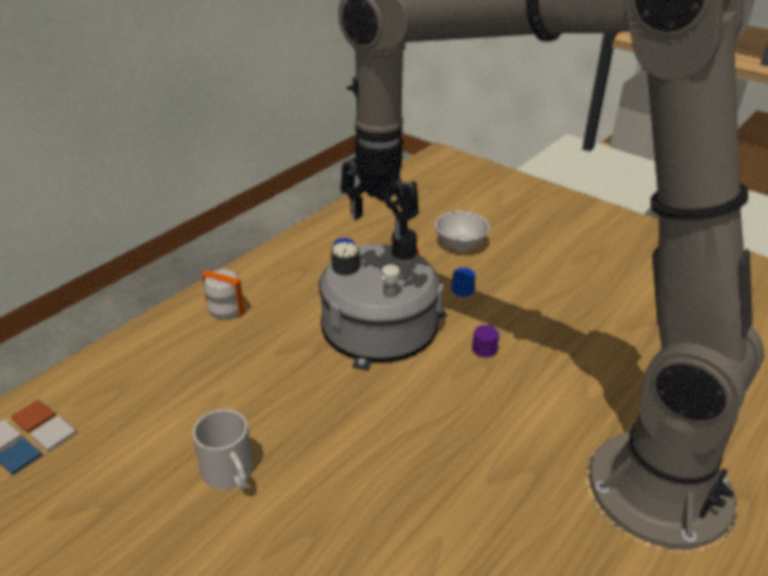

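Scene view (768x576 pixels): the dark ribbed cap is on the lid at (328,284), the white nozzle at (388,270) and the gauge at (371,318). Possible confusions for the cap:
- blue caps at (281,300) and (276,410)
- red cap at (262,352)
- purple cap at (353,262)
- the gauge's dark body

All the coloured caps stand on the table. I choose the black one on the lid. The mug is at (583,343) and the bowl at (198,324).

```bash
python3 - <<'E'
from h import *
import pickle
S=pickle.load(open("scene.pkl","rb"));D=pickle.load(open("side.pkl","rb"))
for n,c,rois in(("scene",S,dict(cap=(207,175,232,203),noz=(250,172,270,196),gauge=(234,200,262,228))),("side",D,dict(cap=(258,150,282,174),noz=(252,174,270,192),gauge=(218,158,244,184)))):
    hsv=cv2.cvtColor(c["color"],cv2.COLOR_BGR2HSV)
    for k,(a,b,e,f) in rois.items():
        v=hsv[b:f,a:e,2]; m=(v<60) if k=="cap" else (v>165)
        N,L,st,ce=cv2.connectedComponentsWithStats(m.astype(np.uint8))
        i=1+np.argmax(st[1:,4]); u=ce[i]+[a,b]
        z=dict(cap=153,noz=173,gauge=161)[k]
        print(n,k,u.round(1),st[i],ray(c,*u,z).round(1))
a=cv2.resize(S["color"][160:240,195:290],None,fx=4,fy=4,interpolation=2)
b=cv2.resize(D["color"][140:220,205:300],None,fx=4,fy=4,interpolation=2)
cv2.imwrite("pics/crop1.png",np.hstack([a,b]))
E
```

```text
scene cap [218.2 189.8] [  0   4  21  22 341] [568.  -96.4 153. ]
scene noz [258.4 177. ] [ 4  0 10  9 52] [518.1   7.7 173. ]
scene gauge [246.6 209.5] [  5   4  17  12 133] [632.   -3.9 161. ]
side cap [269.  162.9] [  2   0  18  24 304] [563.7 -94.3 153. ]
side noz [259.8 179.9] [ 3  3 10  7 53] [516.1   7.3 173. ]
side gauge [229.4 165.6] [ 5  4 14  8 77] [631.7  -5.6 161. ]
```

View pics/crop1.png

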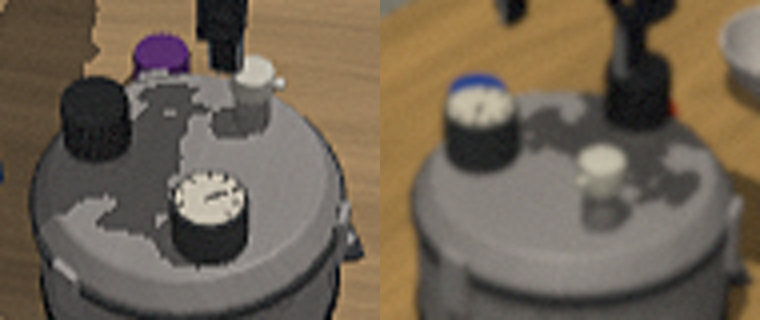

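The three fittings form a triangle with sides of about 114, 114 and 112 mm (expected 112.6), so the match is good. The pot centre is about (572,-31) with yaw about 85°. That puts the nozzle at (518,7) and the cap at (566,-96). The crop confirms the black ribbed cap on the lid at (95,118) of its left half.

Next I move over the nozzle with the fingers shut.

Emit:
{"api": "step_arm", "payload": {
  "series": [
    {"dx":-3.1,"dy":0.7,"gripper":-1},
    {"gripper":-1},
    {"gripper":-1},
    {"gripper":-1},
    {"gripper":-1},
    {"gripper":-1},
    {"gripper":-1},
    {"gripper":-1}
  ],
  "newtons": 35
}}

```text
invalid input at $.series[0]: expected keys ax, ay, az, dx, dy, dz, gripper
```

Emit:
{"api": "step_arm", "payload": {
  "series": [
    {"dx":-3.1,"dy":0.7,"dz":0,"ax":0,"ay":0,"az":0,"gripper":-1},
    {"dx":0,"dy":0,"dz":0,"ax":0,"ay":0,"az":0,"gripper":-1},
    {"dx":0,"dy":0,"dz":0,"ax":0,"ay":0,"az":0,"gripper":-1},
    {"dx":0,"dy":0,"dz":0,"ax":0,"ay":0,"az":0,"gripper":-1},
    {"dx":0,"dy":0,"dz":0,"ax":0,"ay":0,"az":0,"gripper":-1},
    {"dx":0,"dy":0,"dz":0,"ax":0,"ay":0,"az":0,"gripper":-1},
    {"dx":0,"dy":0,"dz":0,"ax":0,"ay":0,"az":0,"gripper":-1},
    {"dx":0,"dy":0,"dz":0,"ax":0,"ay":0,"az":0,"gripper":-1}
  ],
  "newtons": 35
}}

```text
time: 0.77
position: [513.8, 6.7, 195.2]
tcp_rot: [-0.496, 0.504, -0.504, 0.497]
wrist_force: [1.5, -0.1, 0.3]
width: 0.001
```

Emit:
{"api": "step_arm", "payload": {
  "series": [
    {"dx":0.4,"dy":0,"dz":-1.0,"ax":0,"ay":0,"az":0,"gripper":-1},
    {"dx":0.1,"dy":0,"dz":-0.6,"ax":0,"ay":0,"az":0,"gripper":-1},
    {"dx":0,"dy":0,"dz":-0.5,"ax":0,"ay":0,"az":0,"gripper":-1}
  ]
}}

```text
time: 1.02
position: [521.7, 6.5, 174.3]
tcp_rot: [0.497, -0.502, 0.502, -0.498]
wrist_force: [0.1, 0.1, 0.3]
width: -0.002
```

```bash
python3 - <<'E'
from h import *
s=bot.state();print(s["position"],s["wrist_force"])
out=[]
for n,X in(("scene",(518,7,173)),("side",(518,7,173))):
    c=bot.capture(n);u=proj(c,X).astype(int);print(u)
    out.append(cv2.resize(c["color"][u[1]-45:u[1]+35,u[0]-45:u[0]+45],None,fx=4,fy=4,interpolation=2))
cv2.imwrite("pics/press.png",np.hstack(out))
E
```

```text
[521.66351873   6.54450749 174.25637243] [0.10805513 0.08193164 0.31000337]
[258 176]
[259 179]
```

View pics/press.png

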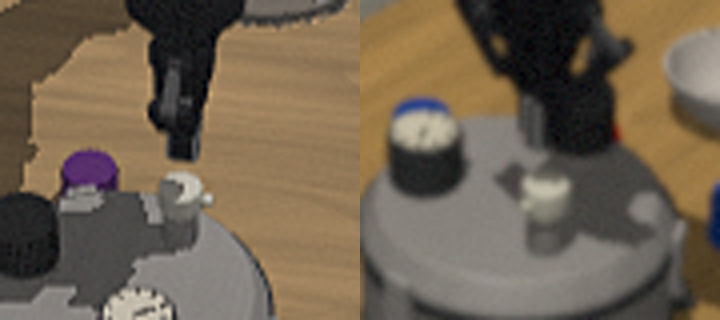

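The fingertips show above the nozzle in both halves, at (185,160) on the left and (535,145) on the right. They are higher than the reported z of 174 implies, so I triangulate the tip.

```bash
python3 - <<'E'
from h import *
import pickle
S=pickle.load(open("scene.pkl","rb"));D=pickle.load(open("side.pkl","rb"))
for z in(165,175,185,195,205,215):print(z,ray(S,259.2,171,z).round(),ray(D,257.7,170.2,z).round())
s=bot.state();print(s["time"],s["position"],s["wrist_force"],s["joint_velocities"].round(3))
E
```

```text
165 [485.   4. 165.] [555. -33. 165.]
175 [496.   6. 175.] [546. -21. 175.]
185 [506.   8. 185.] [537. -10. 185.]
195 [517.   9. 195.] [528.   1. 195.]
205 [528.  11. 205.] [519.  13. 205.]
215 [538.  13. 215.] [510.  24. 215.]
1.1167 [520.15037994   6.49969162 173.29058515] [-0.68442511  0.53250459  0.24475697] [ 0.001 -0.015  0.001 -0.017 -0.001  0.017  0.   ]
```

```bash
python3 - <<'E'
from h import *
out=[]
for n,X in(("scene",(518,7,173)),("side",(518,7,173))):
    c=bot.capture(n);u=proj(c,X).astype(int)
    out.append(cv2.resize(c["color"][u[1]-45:u[1]+35,u[0]-45:u[0]+45],None,fx=4,fy=4,interpolation=2))
cv2.imwrite("pics/press2.png",np.hstack(out))
s=bot.state();print(s["time"],s["position"],s["wrist_force"])
E
```

```text
1.2167 [520.89988037   6.54972409 174.56522651] [ 0.20876083 -0.19735771 -1.6743159 ]
```

View pics/press2.png

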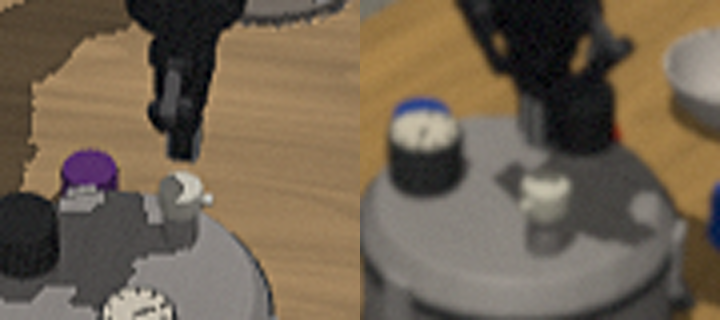

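The picture has not changed: the tip is still about 20 mm above the nozzle top, although the reported z is 174. I'll go down in small steps and trust contact force instead.

Emit:
{"api": "step_arm", "payload": {
  "series": [
    {"dx":-0.2,"dy":0,"dz":-0.5,"ax":0,"ay":0,"az":0,"gripper":-1},
    {"dx":0,"dy":0,"dz":-0.3,"ax":0,"ay":0,"az":0,"gripper":-1}
  ]
}}

```text
time: 1.38
position: [519.6, 6.7, 167.1]
tcp_rot: [0.498, -0.502, 0.502, -0.498]
wrist_force: [-0.3, 0.1, 0.3]
width: -0.0
```

```bash
python3 - <<'E'
from h import *
s=bot.state();print(s["position"],s["wrist_force"],s["effort"].round(2))
c=bot.capture("wrist");cv2.imwrite("pics/w1.png",c["color"]);print(np.array(c["hand_eye"]).round(2),c["camera_matrix"])
E
```

```text
[519.58027875   6.65515001 167.08522319] [-0.33769865  0.13037125  0.33320951] [ 1.000e-02 -3.629e+01  1.000e-01 -2.298e+01  2.000e-02  3.000e-02
 -0.000e+00]
[[ 0.000e+00  9.600e-01  2.800e-01 -7.152e+01]
 [-0.000e+00 -2.800e-01  9.600e-01 -1.731e+02]
 [ 1.000e+00 -0.000e+00  0.000e+00 -8.000e-02]
 [ 0.000e+00  0.000e+00  0.000e+00  1.000e+00]] [[335.91512413   0.         260.91870969]
 [  0.         335.91512413 190.25424327]
 [  0.           0.           1.        ]]
```

View pics/w1.png

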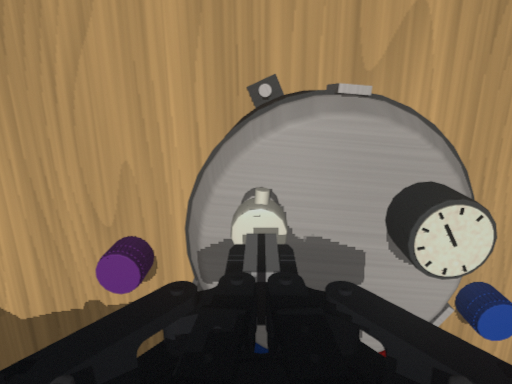

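The wrist view shows the nozzle top at about (260,225) with the shut fingers at (261,240), just above it, and the gauge at (453,240). Laterally it is centred. There is no force at 167, so I keep going down.

Emit:
{"api": "step_arm", "payload": {
  "series": [
    {"dx":-0.1,"dy":0,"dz":-0.5,"ax":0,"ay":0,"az":0,"gripper":-1},
    {"dx":0,"dy":0,"dz":-0.4,"ax":0,"ay":0,"az":0,"gripper":-1}
  ]
}}

```text
time: 1.6
position: [519.0, 6.7, 157.9]
tcp_rot: [0.498, -0.502, 0.502, -0.499]
wrist_force: [-0.7, 0.2, -0.9]
width: 0.0
```

```bash
python3 - <<'E'
from h import *
s=bot.state();print(bot.hold_point_z,s["position"],s["wrist_force"])
E
```

```text
18.700000000000003 [519.00815838   6.68359626 157.8668559 ] [-0.72329363  0.24053271 -0.88772924]
```

Emit:
{"api": "step_arm", "payload": {
  "series": [
    {"dx":0,"dy":0,"dz":-0.5,"ax":0,"ay":0,"az":0,"gripper":-1},
    {"dx":0,"dy":0,"dz":-0.4,"ax":0,"ay":0,"az":0,"gripper":-1}
  ]
}}

```text
time: 1.77
position: [518.9, 6.7, 148.0]
tcp_rot: [0.498, -0.501, 0.502, -0.499]
wrist_force: [-0.7, -1.2, -0.3]
width: -0.002
```

Emit:
{"api": "step_arm", "payload": {
  "series": [
    {"dx":0,"dy":0,"dz":-0.4,"ax":0,"ay":0,"az":0,"gripper":-1}
  ]
}}

```text
time: 1.85
position: [518.8, 6.7, 143.5]
tcp_rot: [0.498, -0.502, 0.502, -0.499]
wrist_force: [-0.3, 0.1, 0.2]
width: 0.004
```

```bash
python3 - <<'E'
from h import *
s=bot.state();print(s["position"],s["wrist_force"])
out=[]
for n,X in(("scene",(518,7,173)),("side",(518,7,173))):
    c=bot.capture(n);u=proj(c,X).astype(int)
    out.append(cv2.resize(c["color"][u[1]-45:u[1]+35,u[0]-45:u[0]+45],None,fx=4,fy=4,interpolation=2))
cv2.imwrite("pics/press3.png",np.hstack(out))
E
```

```text
[518.84496172   6.69412794 143.45970235] [-0.33647705  0.12477153  0.213589  ]
```

View pics/press3.png

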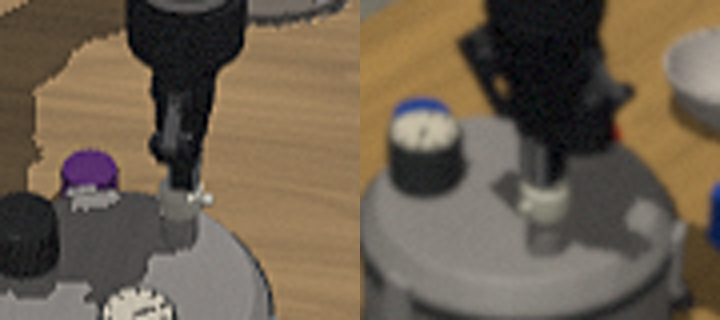

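Both views now show the tip right at the nozzle top: (182,187) on the left and (540,183) on the right. So the reported z is about 28 mm below the real tip. I continue down by force.

Emit:
{"api": "step_arm", "payload": {
  "series": [
    {"dx":0,"dy":0,"dz":-0.3,"ax":0,"ay":0,"az":0,"gripper":-1}
  ]
}}

```text
time: 2.03
position: [519.0, 6.7, 141.0]
tcp_rot: [0.498, -0.501, 0.502, -0.499]
wrist_force: [-0.1, 0.4, 3.3]
width: 0.003
```

Emit:
{"api": "step_arm", "payload": {
  "series": [
    {"dx":0,"dy":0,"dz":-0.3,"ax":0,"ay":0,"az":0,"gripper":-1}
  ]
}}

```text
time: 2.12
position: [519.0, 6.7, 138.4]
tcp_rot: [0.498, -0.501, 0.502, -0.499]
wrist_force: [-1.8, -0.3, 4.5]
width: -0.001
```

Emit:
{"api": "step_arm", "payload": {
  "series": [
    {"dx":0,"dy":0,"dz":-0.3,"ax":0,"ay":0,"az":0,"gripper":-1}
  ]
}}

```text
time: 2.2
position: [519.0, 6.7, 135.8]
tcp_rot: [0.498, -0.501, 0.502, -0.499]
wrist_force: [-2.1, -0.1, 5.6]
width: 0.004
```

The force rises as the spring should (about 0.45 N/mm). Contact was at a reported z of about 143, where the true top is 173, so the z offset is about 30 mm. One more press, a brief hold, then up.

Emit:
{"api": "step_arm", "payload": {
  "series": [
    {"dx":0,"dy":0,"dz":-0.3,"ax":0,"ay":0,"az":0,"gripper":-1},
    {"dx":0,"dy":0,"dz":-0.2,"ax":0,"ay":0,"az":0,"gripper":-1},
    {"dx":0,"dy":0,"dz":-0.1,"ax":0,"ay":0,"az":0,"gripper":-1}
  ]
}}

```text
time: 2.45
position: [519.1, 6.7, 135.7]
tcp_rot: [0.499, -0.501, 0.501, -0.499]
wrist_force: [-3.0, -0.0, 5.6]
width: 0.002
```

Emit:
{"api": "step_arm", "payload": {
  "series": [
    {"dx":0,"dy":0,"dz":-0.1,"ax":0,"ay":0,"az":0,"gripper":-1}
  ]
}}

```text
time: 2.53
position: [519.1, 6.7, 135.9]
tcp_rot: [0.499, -0.501, 0.501, -0.5]
wrist_force: [-2.8, 0.6, 6.0]
width: -0.004
```

Emit:
{"api": "step_arm", "payload": {
  "series": [
    {"dx":0,"dy":0,"dz":-0.6,"ax":0,"ay":0,"az":0,"gripper":-1},
    {"dx":0,"dy":0,"dz":-0.5,"ax":0,"ay":0,"az":0,"gripper":-1}
  ]
}}

```text
time: 2.7
position: [519.7, 6.8, 135.0]
tcp_rot: [-0.5, 0.499, -0.5, 0.5]
wrist_force: [-13.3, -0.7, 30.0]
width: -0.001
```

The stop is firm at 30 N, so the nozzle is fully down. Releasing it and going up, then over to the filler cap with the gripper open.

Emit:
{"api": "step_arm", "payload": {
  "series": [
    {"dx":0,"dy":0,"dz":1.5,"ax":0,"ay":0,"az":0,"gripper":-1},
    {"dx":0,"dy":0,"dz":2,"ax":0,"ay":0,"az":0,"gripper":-1},
    {"dx":0,"dy":0,"dz":2,"ax":0,"ay":0,"az":0,"gripper":1},
    {"dx":1.6,"dy":-3.4,"dz":0.3,"ax":0,"ay":0,"az":0,"gripper":1},
    {"dx":1.6,"dy":-3.4,"dz":0.3,"ax":0,"ay":0,"az":0,"gripper":1},
    {"dx":1.6,"dy":-3.4,"dz":0.3,"ax":0,"ay":0,"az":0,"gripper":1},
    {"dx":0,"dy":0,"dz":0,"ax":0,"ay":0,"az":0,"gripper":1}
  ]
}}

```text
time: 3.28
position: [571.0, -94.7, 205.5]
tcp_rot: [0.506, -0.499, 0.495, -0.5]
wrist_force: [-0.5, -2.2, 0.2]
width: 0.71
```

```bash
python3 - <<'E'
from h import *
from scipy.spatial.transform import Rotation as Ro
s=bot.state();c=bot.capture("wrist");cv2.imwrite("pics/w2.png",c["color"])
q=s["tcp_rot"];R=Ro.from_quat([q[1],q[2],q[3],q[0]]).as_matrix();H=np.array(c["hand_eye"]);p=s["position"]
print(p,R.round(3).tolist(),s["width"],s["wrist_force"])
for off in(0,30):
    T=p+[0,0,off]
    for nm,X in(("cap",(566,-95.6,174)),("gauge",(632,-4.7,161)),("noz",(518,7,173))):
        y=H[:3,:3].T@(R.T@(np.array(X)-T)-H[:3,3]);u=np.array(c["camera_matrix"])@y;print(off,nm,(u[:2]/u[2]).round())
E
```

```text
[570.99461683 -94.71695842 205.54307242] [[0.01, 0.012, 1.0], [-1.0, 0.001, 0.01], [-0.001, -1.0, 0.012]] 0.7102218728020852 [-0.49373131 -2.18632435  0.15171776]
0 cap [253. 209.]
0 gauge [362.  61.]
0 noz [168.  34.]
30 cap [253. 195.]
30 gauge [349.  65.]
30 noz [179.  42.]
```

View pics/w2.png

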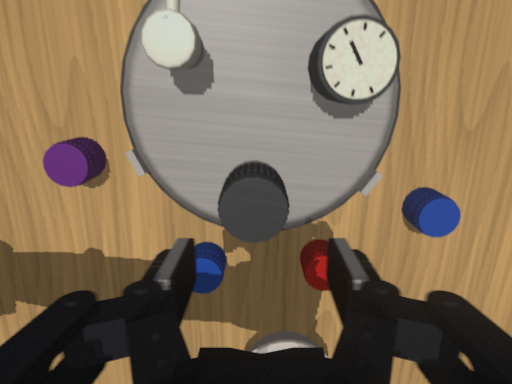

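The wrist view shows the cap top at (253,207), the nozzle at (171,38) and the gauge at (357,60). These are within a few pixels of the prediction, so xy is right. The pad spacing puts the real tips well short of the nominal TCP, in agreement with the nozzle contact: real tip z is reported z + 30. For the grip I want the tips at about 145, so a reported z of about 115.

Emit:
{"api": "step_arm", "payload": {
  "series": [
    {"dx":-0.4,"dy":-0.1,"dz":0,"ax":0,"ay":0.012,"az":0,"gripper":1},
    {"dx":-0.1,"dy":0,"dz":0,"ax":0,"ay":0,"az":0,"gripper":1},
    {"dx":0,"dy":0,"dz":-1.5,"ax":0,"ay":0,"az":0,"gripper":1},
    {"dx":0,"dy":0,"dz":-2,"ax":0,"ay":0,"az":0,"gripper":1},
    {"dx":0,"dy":0,"dz":-1,"ax":0,"ay":0,"az":0,"gripper":1},
    {"dx":0,"dy":0,"dz":0,"ax":0,"ay":0,"az":0,"gripper":1}
  ]
}}

```text
time: 3.83
position: [563.1, -84.6, 157.4]
tcp_rot: [0.506, -0.504, 0.498, -0.491]
wrist_force: [0.4, 0.3, -0.4]
width: 1.001
```

Emit:
{"api": "step_arm", "payload": {
  "series": [
    {"dx":0.3,"dy":-1.1,"dz":0,"ax":-0.01,"ay":-0.005,"az":0,"gripper":1},
    {"dx":0,"dy":0,"dz":0,"ax":0,"ay":0,"az":0,"gripper":1}
  ]
}}

```text
time: 4.0
position: [565.6, -94.4, 157.1]
tcp_rot: [-0.506, 0.506, -0.494, 0.494]
wrist_force: [0.4, -1.2, 0.1]
width: 0.999
```

Emit:
{"api": "step_arm", "payload": {
  "series": [
    {"dx":0,"dy":0,"dz":-0.5,"ax":0,"ay":0,"az":0,"gripper":1}
  ]
}}

```text
time: 4.08
position: [566.9, -94.1, 153.7]
tcp_rot: [0.507, -0.506, 0.493, -0.495]
wrist_force: [-0.1, 1.1, 1.1]
width: 1.002
```

Emit:
{"api": "step_arm", "payload": {
  "series": [
    {"dx":-0.1,"dy":-0.2,"dz":-1.5,"ax":0,"ay":0,"az":0,"gripper":1},
    {"dx":0,"dy":0,"dz":-1.2,"ax":0,"ay":0,"az":0,"gripper":1},
    {"dx":0,"dy":0,"dz":-0.7,"ax":0,"ay":0,"az":0,"gripper":1}
  ]
}}

```text
time: 4.33
position: [569.2, -97.1, 122.2]
tcp_rot: [0.508, -0.504, 0.49, -0.497]
wrist_force: [0.5, 0.2, 0.4]
width: 1.0
```

```bash
python3 - <<'E'
from h import *
s=bot.state();print(s["position"],s["tcp_rot"],s["wrist_force"])
out=[]
for n in("scene","side"):
    c=bot.capture(n);u=proj(c,(566,-95,160)).astype(int)
    out.append(cv2.resize(c["color"][u[1]-45:u[1]+35,u[0]-45:u[0]+45],None,fx=4,fy=4,interpolation=2))
w=cv2.resize(bot.capture("wrist")["color"],(427,320))
cv2.imwrite("pics/g1.png",np.clip(cv2.resize(np.hstack(out+[w]),(800,223)).astype(float)*1.4,0,255))
E
```

```text
[569.21786612 -97.07299696 122.19284127] [ 0.50834294 -0.50375847  0.49047761 -0.49723894] [0.50565512 0.15556033 0.37911894][ WARN:0@9.663] global loadsave.cpp:1063 imwrite_ Unsupported depth image for selected encoder is fallbacked to CV_8U.
```

View pics/g1.png

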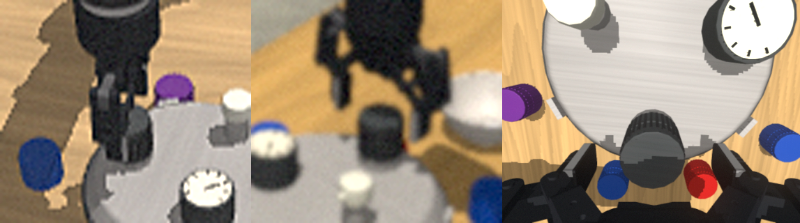

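The fingers straddle the cap: the side crop shows tips at (340,105) and (430,130) about level with the cap top at (380,112), and the wrist view shows the cap centred between the pads. I go down 15 mm more and close.

Emit:
{"api": "step_arm", "payload": {
  "series": [
    {"dx":-0.3,"dy":0.1,"dz":-0.8,"ax":0,"ay":0.01,"az":0,"gripper":1},
    {"dx":0,"dy":0,"dz":-0.7,"ax":0,"ay":0,"az":0,"gripper":1}
  ]
}}

```text
time: 4.65
position: [568.2, -96.3, 109.7]
tcp_rot: [0.507, -0.505, 0.492, -0.496]
wrist_force: [0.6, 0.3, -0.4]
width: 1.001
```

Emit:
{"api": "step_arm", "payload": {
  "series": [
    {"dx":-0.2,"dy":0.1,"dz":-0.1,"ax":0,"ay":0,"az":0,"gripper":-1},
    {"dx":0,"dy":0,"dz":0,"ax":0,"ay":0,"az":0,"gripper":-1},
    {"dx":0,"dy":0,"dz":0,"ax":0,"ay":0,"az":0,"gripper":-1},
    {"dx":0,"dy":0,"dz":0,"ax":0,"ay":0,"az":0,"gripper":-1},
    {"dx":0,"dy":0,"dz":0,"ax":0,"ay":0,"az":0,"gripper":-1},
    {"dx":0,"dy":0,"dz":0,"ax":0,"ay":0,"az":0,"gripper":-1}
  ],
  "newtons": 35
}}

```text
time: 5.15
position: [565.7, -94.8, 107.7]
tcp_rot: [0.507, -0.506, 0.492, -0.496]
wrist_force: [0.4, -0.2, -1.3]
width: 0.53
```

```bash
python3 -c "
from h import *
s=bot.state();print(s['position'],s['wrist_force'],s['wrist_torque'],s['width'],s['joints'])"
```

```text
[565.69734242 -94.76003989 107.71101081] [ 0.40542727 -0.17200078 -1.27292025] [-0.03248389  0.00317933  0.05384858] 0.5298675333435644 [ 0.09299577  0.42091526  0.05736772  1.59414744 -0.0239903   1.12215988
  0.18065074]
```

The cap is gripped (opening about 45 mm). Turning anticlockwise about 20° first.

Emit:
{"api": "step_arm", "payload": {
  "series": [
    {"dx":0,"dy":0,"dz":0,"ax":0,"ay":0,"az":0.08,"gripper":-1},
    {"dx":0,"dy":0,"dz":0,"ax":0,"ay":0,"az":0.08,"gripper":-1},
    {"dx":0,"dy":0,"dz":0,"ax":0,"ay":0,"az":0.08,"gripper":-1}
  ]
}}

```text
time: 5.4
position: [565.2, -94.2, 107.7]
tcp_rot: [0.564, -0.563, 0.426, -0.428]
wrist_force: [-0.3, -0.4, -0.8]
width: 0.531
```

```bash
cat > st.py <<'E'
from h import *
from scipy.spatial.transform import Rotation as Ro
s=bot.state();q=s["tcp_rot"];R=Ro.from_quat([q[1],q[2],q[3],q[0]]).as_matrix()
print(s["time"],s["position"].round(1),"yaw",np.degrees(np.arctan2(R[1,2],R[0,2])).round(1),"down",R[:,1].round(3),"F",s["wrist_force"].round(2),"T",s["wrist_torque"].round(2),"w",s["width"].round(3),"j7",s["joints"][6].round(2))
E
python3 st.py
```

```text
Traceback (most recent call last):
  File "st.py", line 4, in <module>
    print(s["time"],s["position"].round(1),"yaw",np.degrees(np.arctan2(R[1,2],R[0,2])).round(1),"down",R[:,1].round(3),"F",s["wrist_force"].round(2),"T",s["wrist_torque"].round(2),"w",s["width"].round(3),"j7",s["joints"][6].round(2))
                                                                                                                                                                                        ^^^^^^^^^^^^^^^^
AttributeError: 'float' object has no attribute 'round'
```

```bash
sed -i 's/s\["width"\].round(3)/round(s["width"],3)/' st.py; python3 st.py
```

```text
5.4 [565.2 -94.2 107.7] yaw 15.7 down [ 0.004 -0.001 -1.   ] F [-0.25 -0.39 -0.78] T [-0.05  0.03 -0.03] w 0.531 j7 0.41
```

Emit:
{"api": "step_arm", "payload": {
  "series": [
    {"dx":0,"dy":0,"dz":0,"ax":0,"ay":0,"az":0.06,"gripper":-1},
    {"dx":0,"dy":0,"dz":0,"ax":0,"ay":0,"az":0.06,"gripper":-1}
  ]
}}

```text
time: 5.57
position: [564.9, -94.5, 107.7]
tcp_rot: [0.59, -0.589, 0.389, -0.392]
wrist_force: [-0.2, -0.6, -1.2]
width: 0.532
```

```bash
python3 st.py
```

```text
5.5667 [564.9 -94.5 107.7] yaw 23.0 down [ 0.004 -0.001 -1.   ] F [-0.24 -0.63 -1.16] T [-0.04 -0.08 -0.06] w 0.532 j7 0.53
```

I have turned 21° with no stop torque (0.06 N m), past the 15° wrong-way stop, so anticlockwise is the right way. I continue to about 75°.

Emit:
{"api": "step_arm", "payload": {
  "series": [
    {"dx":0,"dy":0,"dz":0,"ax":0,"ay":0,"az":0.1,"gripper":-1},
    {"dx":0,"dy":0,"dz":0,"ax":0,"ay":0,"az":0.1,"gripper":-1},
    {"dx":0,"dy":0,"dz":0,"ax":0,"ay":0,"az":0.1,"gripper":-1},
    {"dx":0,"dy":0,"dz":0,"ax":0,"ay":0,"az":0.1,"gripper":-1},
    {"dx":0,"dy":0,"dz":0,"ax":0,"ay":0,"az":0.1,"gripper":-1}
  ]
}}

```text
time: 5.98
position: [565.3, -95.7, 107.7]
tcp_rot: [0.671, -0.67, 0.223, -0.226]
wrist_force: [0.0, 0.8, -1.4]
width: 0.535
```

```bash
python3 st.py
```

```text
5.9833 [565.3 -95.7 107.7] yaw 52.9 down [ 0.005  0.    -1.   ] F [ 0.04  0.81 -1.43] T [ 0.06 -0.   -0.03] w 0.535 j7 1.02
```

Emit:
{"api": "step_arm", "payload": {
  "series": [
    {"dx":0,"dy":0,"dz":0,"ax":0,"ay":0,"az":0.1,"gripper":-1},
    {"dx":0,"dy":0,"dz":0,"ax":0,"ay":0,"az":0.1,"gripper":-1},
    {"dx":0,"dy":0,"dz":0,"ax":0,"ay":0,"az":0.1,"gripper":-1},
    {"dx":0,"dy":0,"dz":0,"ax":0,"ay":0,"az":0.1,"gripper":-1}
  ]
}}

```text
time: 6.32
position: [564.9, -96.0, 107.7]
tcp_rot: [0.703, -0.702, 0.079, -0.081]
wrist_force: [0.9, 0.2, -1.3]
width: 0.535
```

```bash
python3 st.py
```

```text
6.3167 [564.9 -96.  107.7] yaw 77.0 down [ 0.004  0.002 -1.   ] F [ 0.93  0.21 -1.32] T [ 0.02  0.05 -0.04] w 0.535 j7 1.41
```

Emit:
{"api": "step_arm", "payload": {
  "series": [
    {"dx":0,"dy":0,"dz":0.4,"ax":0,"ay":0,"az":0,"gripper":-1},
    {"dx":0,"dy":0,"dz":0.4,"ax":0,"ay":0,"az":0,"gripper":-1}
  ]
}}

```text
time: 6.48
position: [563.1, -96.2, 114.4]
tcp_rot: [0.704, -0.701, 0.081, -0.08]
wrist_force: [0.5, -0.5, -2.8]
width: 0.532
```

```bash
python3 st.py
```

```text
6.4833 [563.1 -96.2 114.4] yaw 76.9 down [-0.001  0.003 -1.   ] F [ 0.52 -0.47 -2.77] T [-0.    0.06  0.04] w 0.532 j7 1.41
```

It has risen 7 mm at only about 2.8 N, which is roughly the cap's weight, so it is free. Lifting straight up.

Emit:
{"api": "step_arm", "payload": {
  "series": [
    {"dx":0.2,"dy":0,"dz":0.7,"ax":0,"ay":0,"az":0,"gripper":-1},
    {"dx":0.1,"dy":0,"dz":0.8,"ax":0,"ay":0,"az":0,"gripper":-1},
    {"dx":0,"dy":0,"dz":0.9,"ax":0,"ay":0,"az":0,"gripper":-1}
  ]
}}

```text
time: 6.73
position: [564.3, -96.3, 138.4]
tcp_rot: [0.703, -0.701, 0.085, -0.08]
wrist_force: [-0.1, 1.2, -3.5]
width: 0.532
```

Emit:
{"api": "step_arm", "payload": {
  "series": [
    {"dx":0,"dy":0,"dz":1.2,"ax":0,"ay":0,"az":0,"gripper":-1},
    {"dx":0,"dy":0,"dz":1.5,"ax":0,"ay":0,"az":0,"gripper":-1},
    {"dx":0,"dy":0,"dz":1.5,"ax":0,"ay":0,"az":0,"gripper":-1},
    {"dx":0,"dy":0,"dz":1.5,"ax":0,"ay":0,"az":0,"gripper":-1},
    {"dx":0,"dy":0,"dz":1,"ax":0,"ay":0,"az":0,"gripper":-1},
    {"dx":0,"dy":0,"dz":0.1,"ax":0,"ay":0,"az":0,"gripper":-1},
    {"dx":0,"dy":0,"dz":0.1,"ax":0,"ay":0,"az":0,"gripper":-1}
  ]
}}

```text
time: 7.32
position: [566.5, -95.8, 218.7]
tcp_rot: [0.703, -0.701, 0.083, -0.085]
wrist_force: [0.2, 0.7, -3.4]
width: 0.527
```

```bash
python3 st.py; python3 - <<'E'
from h import *
out=[]
for n in("scene","side"):
    c=bot.capture(n);u=proj(c,(566,-70,190)).astype(int)
    out.append(cv2.resize(c["color"][u[1]-60:u[1]+60,u[0]-60:u[0]+60],(400,400),interpolation=2))
cv2.imwrite("pics/end.png",cv2.convertScaleAbs(np.hstack(out),alpha=1.4))
E
python3 st.py
```

```text
7.3167 [566.5 -95.8 218.7] yaw 76.3 down [ 0.003  0.002 -1.   ] F [ 0.17  0.68 -3.42] T [-0.07  0.06 -0.05] w 0.527 j7 1.41
7.4167 [566.4 -95.8 218.2] yaw 76.3 down [ 0.002  0.002 -1.   ] F [ 0.86 -0.3  -3.07] T [ 0.03 -0.    0.02] w 0.531 j7 1.41
```

View pics/end.png

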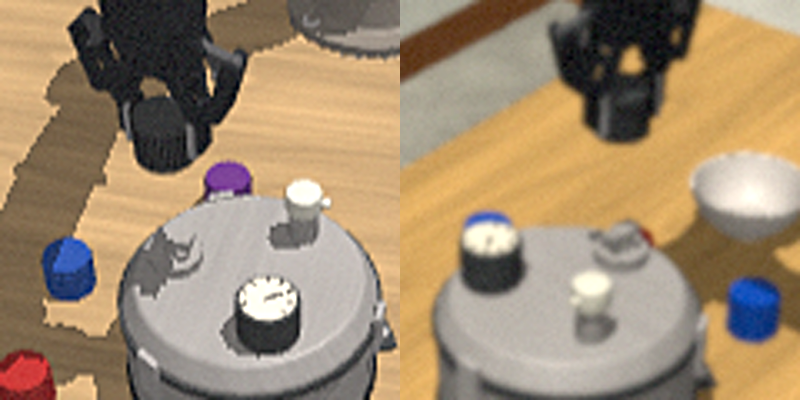

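The cap hangs in the fingers at (165,135) left and (620,115) right, about 110 mm above its seat. The neck is bare at (185,255), the nozzle is up at (303,200), and the bowl has not moved. Handing in.

```bash
python3 -c "
from rig import bot
print(bot.sign_off())"; python3 st.py
```

```text
the job is handed in; nothing more can be done
None
the job is handed in; nothing more can be done
```

The job is done and handed in at about 7.4 s; no verdict was reported. I pressed the nozzle cap down to its firm stop (30 N) and let it back up. I then unscrewed the filler cap anticlockwise by about 75°, which met no stop (torque stayed at or below 0.06 N m), and lifted it straight off.

**Last checks:** the cap is held at an opening of about 45 mm, roughly 110 mm above its seat. The wrist carries about 3.2 N, the arm is steady, and the last picture shows the nozzle up. The bowl looks unmoved there. The mug is outside that picture, and the arm never went near it.

**What disagreed:**
- **Fingertip height:** the reported TCP height was about 30 mm below where the fingertips really were, as seen in two camera views and by touch on the nozzle. I set the press and grip heights by contact and pictures instead.
- **Drift:** the arm moved up to 10 mm sideways over multi-row moves, and I corrected for it.
- **Clockwise not tried:** the first direction turned past 15° freely, so I did not test the other way.

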